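Pack out and clamp a lid blank in the cam jig

TASK

The lid blank in the clamping jig is too narrow for the cam clamp's short stroke: find, by trying, the packing strip that slides snugly (not loosely) into the gap between the blank and the rail beside the cam, and push it home until it meets the stop at the far end of the gap. Then swing the cam lever clockwise until it grips the strip and blank firmly, and let go. Leave the blanks, the plane, the mallet and the glue pot where they are.

Things in the scene. Friction and masses are not known exactly. Their poses are not given: they have to be found in the camera images.
- jig: Fixed jig, plywood base 230 x 280 x 12 mm (x -125..105, y -175..105). Origin on the bench. x points away from the robot, y to its left, yaw within 0.3 rad. In this frame: the fence's face at x = -90 mm holds the near edge of the blank; the end stop's face is at y = +75; the rail's face, on the far side, at x = +35.2, cut out for the cam at y -32..32. Fence, stop and rail tops: 42 mm above the bench.
- mouth (a point): Corner of the rail face at the open end (mouth) of the gap, on the base, 12 mm above the bench (jig x 35.2, y -67 mm); axes as the jig's. The gap lies on its -x side, between rail and blank, and runs 142 mm along +y to the stop. The base, floor of the gap, also reaches 108 mm in front of the mouth.
- gap_end (a point): Where the rail face meets the end stop, on the base (jig x 35.2, y 75 mm); axes as the jig's. The gap's width depends on which blank lies in the jig: about 1.2 mm more than the thickness of one of the three strips, which are 5 mm apart. A strip is home when its nose meets this stop; its tail then stands 8 mm out of the mouth.
- pivot (a point): Pivot of the cam lever (vertical axis) on the base, 22.5 mm behind the rail face (+x side), at jig y 0; axes as the jig's.
- cam (a joint): Cam lever angle, rad, clockwise from above: 0 open, 1.7 end of travel; starts at 0 to 0.25 and stays where it is left. Swinging takes 3 N at the knob. With the fitting strip home the cam meets it at about 1 rad and grips it firmly near 1.2 rad with some 6 to 15 N at the knob; with a thinner strip it runs to the end without gripping.
- knob (a point): Centre of the upright black knob on the lever's end, 22 mm across, 36 mm tall, 74 mm above the bench, 105 mm from the pivot. At joint 0 it lies from the pivot 65 degrees from the jig's +x towards its +y; it swings towards +x, then -y. The lever is a steel bar 16 mm wide, 46 to 56 mm above the bench.
- packing_thin_center (a point): Centre of the thin beech packing strip, loose on the bench: 150 mm long, 18 mm thick, 36 mm high. x points along its length to the rounded end (a half-round nose over the full thickness, which leads into the gap), y across its thickness, z up; the other end (tail) is flat.
- packing_medium_center (a point): Centre of the medium strip: the same, but 23 mm thick.
- packing_thick_center (a point): Centre of the thick strip: the same, but 28 mm thick.
- blank_a_ref (a point): Lid blank a: loose pine panel of three glued boards, 142 mm long (y), 24 mm thick, 95 to 107 mm wide (x; the three blanks differ by about 5 mm). This point: half-way along and up, 48 mm from its near (-x) edge. One blank lies in the jig, against fence and stop; the other two wait beyond the stop on 12 mm sticks.
- blank_b_ref (a point): Lid blank b: loose pine panel of three glued boards, 142 mm long (y), 24 mm thick, 95 to 107 mm wide (x; the three blanks differ by about 5 mm). This point: half-way along and up, 48 mm from its near (-x) edge. One blank lies in the jig, against fence and stop; the other two wait beyond the stop on 12 mm sticks.
- blank_c_ref (a point): Lid blank c: loose pine panel of three glued boards, 142 mm long (y), 24 mm thick, 95 to 107 mm wide (x; the three blanks differ by about 5 mm). This point: half-way along and up, 48 mm from its near (-x) edge. One blank lies in the jig, against fence and stop; the other two wait beyond the stop on 12 mm sticks.
- plane: Bystander: steel bench plane, 200 mm long, beyond the work; origin under its centre.
- mallet: Bystander: wooden mallet lying down, head 120 mm, handle 200 mm; origin under the head.
- glue: Bystander: white glue pot, 110 mm tall, 60 mm across, upright; origin at the centre of its base.
Not all that is in view belongs to the job. What is shaped like the part that bears blank_b_ref but black is not meant.

How it is judged:
By the outcome, as a careful person would: the job done as asked, in the order asked, and still so for the second after the job is handed in, with the robot touching nothing.
It also fails if it takes over 72 s, if anything falls off the work surface, if the arm or the gripper's body presses on something with over 40 N, if the wrist force passes 120 N, or if a joint passes its speed limit or range.

ROBOT

A 6-joint arm with a two-finger parallel gripper is mounted at the origin on the work surface. World frame = base frame: x ahead of the robot, y to its left, z up, the work surface at z = 0. Lengths are in mm, angles in rad, forces in N, time in s.
With the tool pointing down it reaches from about 350 to 875 mm from the base axis. Payload 4.2 kg.
Tool frame: the origin (TCP) lies at the very end of the fingers, on their centre line; the grasp point (between the pads) lies 19 mm behind it; z points along the fingers, y is the line along which they close (so a half turn about z gives the same grasp; the last joint's range is limited). The gripper opens to 85 mm and grips with 20 to 120 N. Pads are 22 mm wide; open, the fingers measure 114 mm over their backs; the gripper's body (76 mm by 85 mm) begins 54 mm behind the grasp point. The pads swing forward as they close: fully open they stand 13 mm farther back than shut.
Start: joints at [1.552, 0.385, 0.008, 0, -1.194, -0.259], TCP at [171.368, 601.026, 231.312] pointing down, gripper open.
Joint ranges: [-3.14, 3.14], [-1.21, 2.06], [-1.07, 1.41], [-3.16, 2.05], [-2.99, -0.16], [-3.1, 3.1]. Speed limits (rad/s): [2.79, 2.79, 3.14, 3.14, 3.14, 3.14].

INTERFACE

Orientations are given as a unit quaternion [x, y, z, w].
In Python, from bench import arm gives the robot as it stands. The module is installed in compiled form; this text tells all that it offers.
- The arm moves only by the tool drive_tool, never from a script. Its argument "targets" is a list of rows, each a list of 5 numbers: the closure, from -1 (fully open) to 1 (shut), then the shift along the tool's x, y, z in mm, then the turn about the tool's z in degrees. In form: [[grip, tx, ty, tz, roll], ...]. A call has 1 to 12 rows; each row is the pose to reach, as a shift and turn from the pose commanded when the call began, along the tool's axes at that moment; what a row does not reach only later rows make up. A row lasts 1/10 s, in which the tool goes at most 50 mm and 8.59 degrees, less where a joint would pass 70% of its speed; a pose out of reach is approached as far as the arm can. A call with a gripper value outside its range is refused whole. The fingers move at their own pace and stop on an object; the grip force is fixed at half the most. Time passes only in rows, so rows that repeat a pose let the fingers close. It gives the time, the measured TCP pose, the force, the opening and the grip force at its end, in the units of the state.
- arm.read_state(): the state, without advancing time (a new reading comes with each control period).
- arm.get_image(name): name is "scene" or "top" or "wrist"; returns the picture (420x560x3 uint8, blue, green, red); there is no depth.
- arm.camera_params(name): a dict with "fov_y" (degrees; the focal length in pixels is half the picture's height over the tangent of half this angle, whatever the lens; pixels are square), "cx", "cy" (the principal point, pixels), "rvec" (rotation vector, rad) and "tvec" (3), from world to camera coordinates, as OpenCV has them; the wrist camera has in their place "tool_from_camera" (4x4, takes a point from camera to tool coordinates, whose origin is the TCP and whose axes are the flange's). Camera axes: x right, y down, z forward; pixel columns grow to the right and rows downward; lengths in mm; the calibration is good to about 2 mm. A picture is of the moment at which its call begins: read the wrist's pose just before it. camera_params takes no time and is no camera call.
- arm.job_done(): hands the job in; it is judged then, once.
The state is a dict: "clock": time; "joints": joint angles; "joint_vel": joint speeds; "joint_efforts": joint torques, N m; "position": TCP position; "ee_rot": TCP orientation; "contact_force": force on the tool from outside, world axes, zero at the start; "wrist_torque": the same for the moment, N m; "gripper_width": finger opening in mm; "grasp_force": force on a finger pad.
Only numpy, scipy, OpenCV 4.12 (cv2) and the standard library are available. Lean on these libraries where they do the work, as an engineer would, in place of code of your own. Each camera call takes 0.05 s, during which the arm holds its last target. There are 200 camera calls.

## Working session

There is one attempt and no reset: what is moved stays moved. The work goes in short steps, Python scripts to look and compute and a tool call to move; the robot and the scene stay as the last step left them, time stands still between calls to the robot, and variables do not carry over. Pictures are saved under pics/ and viewed, at most 10 in all, crops included, and the job is handed in when it is done.

Besides the shell and the picture viewer there is one more tool, called after ">>>" in YAML: its name, and indented under it one key for each argument. drive_tool: Moves the arm, as the interface text tells. Its arguments: {"type":"object","properties":{"targets":{"type":"array","items":{"type":"array","items":{"type":"number"}}}},"required":["targets"]}

```bash
mkdir -p pics
cat > h.py <<'E'
import numpy as np, cv2
from scipy.spatial.transform import Rotation as R
from bench import arm
def cam(name, st=None):
    p=arm.camera_params(name); f=210/np.tan(np.radians(p["fov_y"])/2)
    K=np.array([[f,0,p["cx"]],[0,f,p["cy"]],[0,0,1]])
    if name=="wrist":
        T=np.array(p["tool_from_camera"]); Rt=R.from_quat(st["ee_rot"]).as_matrix()
        Rcw=Rt@T[:3,:3]; c=Rt@T[:3,3]+np.array(st["position"])
        return K,Rcw.T,c
    Rm=cv2.Rodrigues(np.array(p["rvec"],float))[0]; t=np.array(p["tvec"],float).ravel()
    return K,Rm,-Rm.T@t
def ray(C,uv,z):
    K,Rm,c=C; uv=np.atleast_2d(np.array(uv,float))
    d=(np.linalg.inv(K)@np.c_[uv,np.ones(len(uv))].T).T@Rm
    return c+d*((z-c[2])/d[:,2])[:,None]
def proj(C,P):
    K,Rm,c=C; q=(np.atleast_2d(P)-c)@Rm.T@K.T
    return q[:,:2]/q[:,2:]
E
python3 - <<'E'
from h import *
a=arm.get_image("top"); b=arm.get_image("scene")
cv2.imwrite("pics/top0.png",a); cv2.imwrite("pics/scene0.png",b)
for n in("top","scene"):
    K,Rm,c=cam(n); print(n,K.ravel().round(1),c.round(0),Rm.round(2).tolist())
print(arm.camera_params("wrist")); print(arm.read_state())
E
```

```text
top [446.1   0.  279.2   0.  446.1 209.5   0.    0.    1. ] [ 445.  173. 1541.] [[-0.02, -1.0, 0.01], [-1.0, 0.02, -0.07], [0.07, -0.01, -1.0]]
scene [428.    0.  279.1   0.  428.  213.2   0.    0.    1. ] [1247.  528.  917.] [[-0.45, 0.9, -0.01], [0.65, 0.32, -0.69], [-0.61, -0.31, -0.73]]
{'fov_y': 68.58369342302737, 'cx': 277.407856778031, 'cy': 209.7280099936591, 'tool_from_camera': array([[ 4.74496111e-04, -9.52417566e-01, -3.04795922e-01,
         7.82850851e+01],
       [ 9.99998803e-01,  9.00892635e-04, -1.25831876e-03,
        -1.56424972e-01],
       [ 1.47303330e-03, -3.04794960e-01,  9.52416853e-01,
        -1.44184343e+02],
       [ 0.00000000e+00,  0.00000000e+00,  0.00000000e+00,
         1.00000000e+00]])}
{'clock': 0.1, 'joints': array([ 1.55159795e+00,  3.85500068e-01,  6.78405180e-03, -4.12116379e-04,
       -1.19398869e+00, -2.58587742e-01]), 'joint_vel': array([ 0.00130256, -0.00335118,  0.00211816,  0.0011106 ,  0.00099685,
       -0.00168051]), 'joint_efforts': array([-6.90311390e-04, -3.93323815e+01,  1.88926756e+01,  4.19789985e+00,
       -2.62242487e-03,  5.85077885e-06]), 'position': array([171.24647955, 600.55720177, 230.33047726]), 'ee_rot': array([ 9.90358861e-01, -1.38522124e-01, -7.62205193e-05,  9.70230798e-04]), 'contact_force': array([ 0.29892124,  0.11096915, -0.66662388]), 'wrist_torque': array([-0.02765973, -0.0134489 , -0.03593833]), 'grasp_force': 0.0, 'gripper_width': 85.43398824857447}
```

View pics/top0.png

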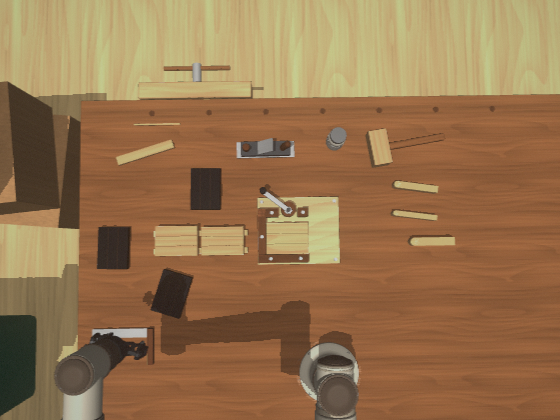

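View pics/scene0.png

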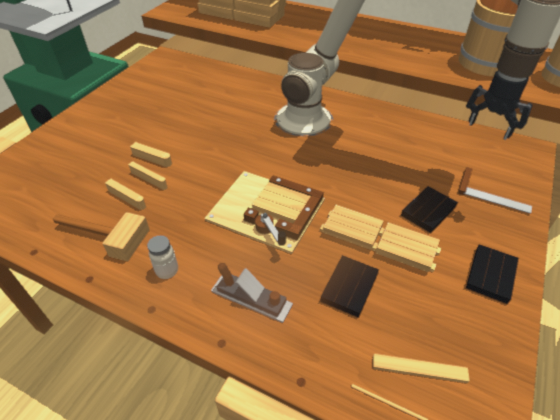

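The top view shows the jig near (298,230), with the knob at (264,190) and the pivot at (289,210). The three strips lie at (416,187), (415,215) and (433,241), with their left ends facing the jig. The scene view agrees.

Run:
```python
from h import *
C=cam("top"); a=cv2.imread("pics/top0.png")
print("base corners",ray(C,[(258,198),(339,196.5),(340,263),(258,264.5)],12).round(0)[:,:2].tolist())
print("knob",ray(C,[(264,190)],90).round(0),"pivot",ray(C,[(289,210)],56).round(0))
hsv=cv2.cvtColor(a,cv2.COLOR_BGR2HSV)
m=((hsv[...,2]>140)&(hsv[...,1]<170)).astype(np.uint8); m[:,:380]=0;m[:170]=0;m[260:]=0;m[:,480:]=0
for c in cv2.findContours(m,0,2)[0]:
    if cv2.contourArea(c)<60: continue
    (u,v),(w,h),an=cv2.minAreaRect(c); box=ray(C,cv2.boxPoints(((u,v),(w,h),an)),30)
    print("strip",(round(u),round(v)),ray(C,[(u,v)],30).round(0)[0,:2],np.linalg.norm(np.diff(box,axis=0),axis=1).round(0),box[:,:2].round(0).tolist())
```

```text
base corners [[594.0, 228.0], [594.0, -51.0], [367.0, -48.0], [367.0, 232.0]]
knob [[612. 205.  90.]] pivot [[548. 124.  56.]]
strip (430, 214) [ 526. -355.] [340. 304. 336.] [[681.0, -191.0], [676.0, -532.0], [372.0, -517.0], [379.0, -181.0]]
```

>>> drive_tool:
  targets:
    - [-1,474,427,-20,74]
    - [-1,474,427,-20,74]
    - [-1,474,427,-20,74]
    - [-1,474,427,-20,74]
    - [-1,474,427,-20,74]
    - [-1,474,427,-20,74]
    - [-1,474,427,-20,74]
    - [-1,474,427,-20,74]
    - [-1,474,427,-20,74]
    - [-1,474,427,-20,74]
    - [-1,474,427,-20,74]
    - [-1,474,427,-20,74]

```text
clock: 1.3
position: [490.3, 90.8, 250.1]
ee_rot: [0.708, -0.707, -0.0, -0.0]
contact_force: [1.2, 1.4, -0.1]
gripper_width: 85.4
grasp_force: 0.0
```

>>> drive_tool:
  targets:
    - [-1,30,-10,0,0]
    - [-1,30,-10,0,0]
    - [-1,30,-10,0,0]

```text
clock: 1.6
position: [499.6, 62.2, 249.6]
ee_rot: [-0.707, 0.707, 0.0, -0.0]
contact_force: [-0.3, 0.8, 0.2]
gripper_width: 85.4
grasp_force: 0.0
```

Run:
```python
from h import *
import pickle
s=arm.read_state(); a=arm.get_image("wrist"); cv2.imwrite("pics/w1.png",a); pickle.dump(s,open("w1.pkl","wb"))
print(s["position"],s["joint_vel"].round(3))
cv2.imwrite("pics/w1v.png",cv2.resize(a,(784,588),interpolation=cv2.INTER_CUBIC))
```

```text
[499.63087263  62.1754681  249.57690573] [ 0.036 -0.008  0.     0.     0.001  0.   ]
```

View pics/w1v.png

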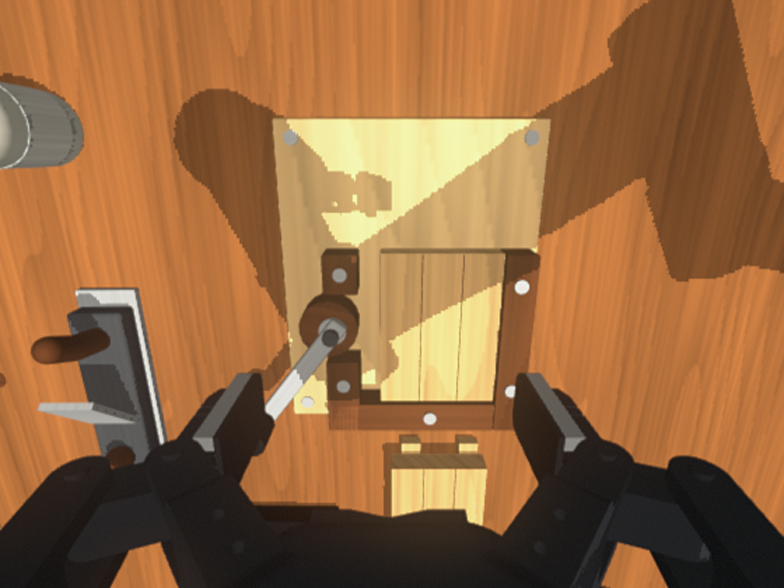

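Run:
```python
from h import *
a=cv2.imread("pics/w1.png")
cv2.imwrite("pics/w1c.png",cv2.resize(a[165:300,225:395],None,fx=4.4,fy=4.4,interpolation=cv2.INTER_CUBIC))
import pickle
C=cam("wrist",pickle.load(open("w1.pkl","rb")))
print(ray(C,np.array([(358,262),(359,378)])/1.4,42).round(1),ray(C,np.array([(380,262),(380,378)])/1.4,36).round(1))
```

```text
[[525.3  69.5  42. ]
 [526.7 178.5  42. ]] [[506.9  71.   36. ]
 [507.6 181.8  36. ]]
```

View pics/w1c.png

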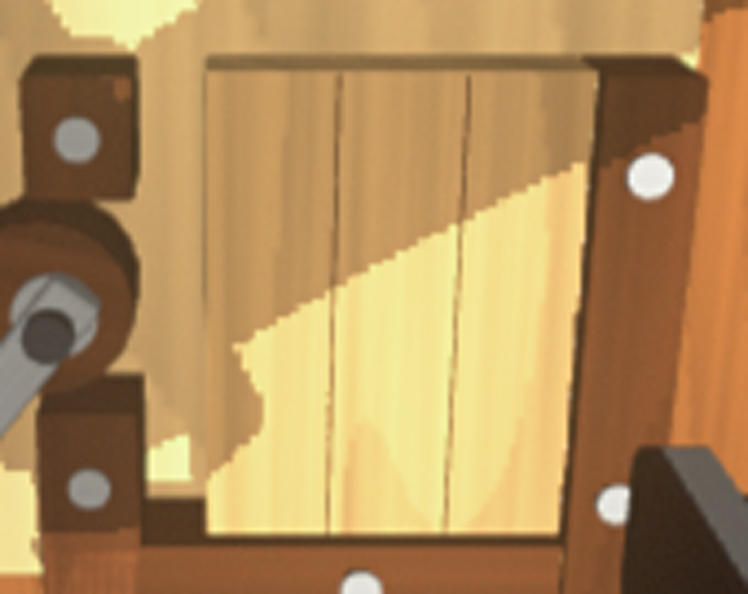

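Run:
```python
from h import *
import pickle
C=cam("wrist",pickle.load(open("w1.pkl","rb")))
f=lambda p,z: ray(C,np.array(p)/4.4+[225,165]-[0.4,0.4],z).round(1)[:,:2].tolist()
g=lambda p,z: ray(C,np.array(p)/1.4-[0.15,0.15],z).round(1)[:,:2].tolist()
print("rail",f([(134,72),(134,195),(142,412),(143,525)],42))
print("blankL",f([(207,72),(206,300),(206,533)],36))
print("blankR",f([(588,72),(575,300),(561,535)],36))
print("stop edge",f([(143,545),(560,543)],42), "fence edge",f([(598,72),(566,535)],42))
print("base",g([(274,119),(550,119)],12),"pivot",f([(55,312)],56),f([(48,337)],65))
```

```text
rail [[525.9, 62.2], [526.6, 96.3], [525.8, 161.8], [526.2, 198.8]]
blankL [[506.6, 63.5], [507.3, 129.6], [507.8, 205.2]]
blankR [[404.0, 63.5], [402.4, 129.6], [400.7, 205.9]]
stop edge [[526.4, 205.5], [402.5, 204.9]] fence edge [[403.0, 62.2], [400.9, 202.1]]
base [[594.1, -44.1], [367.0, -44.1]] pivot [[547.6, 124.9]] [[548.4, 128.3]]
```

The gap measures about 19 mm, so the blank is about 106 mm wide and the thin strip is the candidate. The mouth corner is near (526,62.5), the stop face is at y≈205, and the jig's yaw is about 0. Next I'll look at the strips.

>>> drive_tool:
  targets:
    - [-1,380,-20,40,0]
    - [-1,380,-20,40,0]
    - [-1,380,-20,40,0]
    - [-1,380,-20,40,0]
    - [-1,380,-20,40,0]
    - [-1,380,-20,40,0]
    - [-1,380,-20,40,0]
    - [-1,380,-20,40,0]
    - [-1,380,-20,40,0]
    - [-1,380,-20,40,0]
    - [-1,380,-20,40,0]

```text
clock: 2.75
position: [520.8, -315.4, 210.3]
ee_rot: [0.708, -0.706, 0.0, -0.0]
contact_force: [-0.4, -0.1, -0.3]
gripper_width: 85.3
grasp_force: 0.0
```

Run:
```python
from h import *
import pickle
s=arm.read_state(); a=arm.get_image("wrist"); cv2.imwrite("pics/w2.png",a); pickle.dump(s,open("w2.pkl","wb"))
print(s["position"],s["joint_vel"].round(3))
cv2.imwrite("pics/w2v.png",cv2.resize(a,(784,588),interpolation=cv2.INTER_CUBIC))
```

```text
[ 520.7991047  -315.44777157  210.33464347] [ 0.007 -0.01  -0.001  0.004 -0.     0.003]
```

View pics/w2v.png

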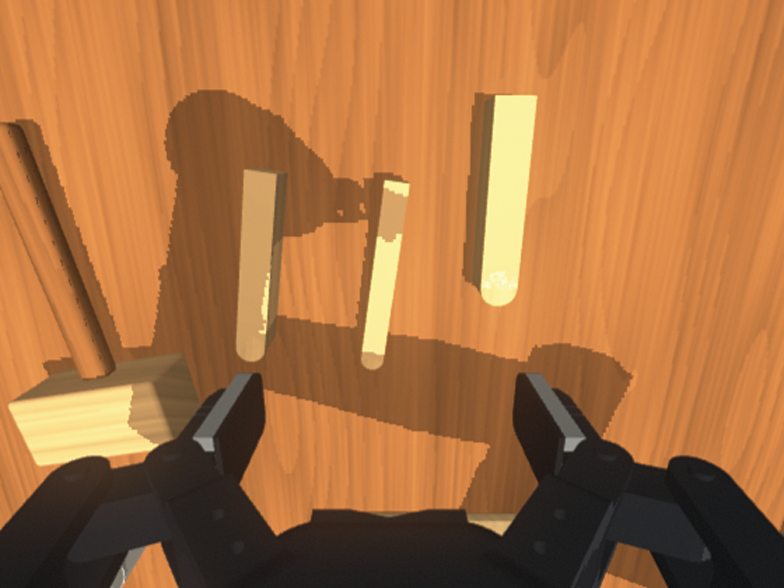

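Run:
```python
from h import *
import pickle
s=pickle.load(open("w2.pkl","rb")); C=cam("wrist",s)
for n,p in dict(mid=[(385,181),(410,184),(372,369.5),(361,355),(384,357)],left=[(245,170),(278,172),(251,362)],right=[(495,95),(537,96),(497,306)]).items():
    q=ray(C,np.array(p)/1.4-0.15,36)[:,:2]; t=(q[0]+q[1])/2; d=q[2]-t
    print(n,q.round(1).tolist(),"w",np.linalg.norm(q[0]-q[1]).round(1),"L",np.linalg.norm(d).round(1),"c",((t+q[2])/2).round(1),"dir deg",np.degrees(np.arctan2(d[1],d[0])).round(1))
```

```text
mid [[524.0, -375.8], [506.1, -373.7], [534.5, -225.4], [543.3, -238.5], [524.6, -236.8]] w 18.0 L 150.6 c [ 524.8 -300.1] dir deg 82.6
left [[623.6, -382.9], [600.2, -381.6], [633.5, -231.8]] w 23.4 L 152.0 c [ 622.7 -307. ] dir deg 81.8
right [[449.8, -432.4], [421.4, -431.9], [436.2, -281.3]] w 28.4 L 150.8 c [ 435.9 -356.7] dir deg 89.8
```

The strips run left to right as medium, thin and thick, with widths of 23.4, 18.0 and 28.4 mm. All noses point +y. I'll grasp the thin one 15 mm from its tail.

>>> drive_tool:
  targets:
    - [-1,44.5,4,50,7.5]
    - [-1,44.5,4,100,7.5]
    - [-1,44.5,4,140,7.5]
    - [-1,44.5,4,170,7.5]
    - [-1,44.5,4,190,7.5]
    - [-1,44.5,4,201,7.5]
    - [-1,44.5,4,201,7.5]
    - [1,44.5,4,201,7.5]
    - [1,44.5,4,201,7.5]
    - [1,44.5,4,201,7.5]
    - [1,44.5,4,201,7.5]
    - [1,44.5,4,201,7.5]

```text
clock: 4.0
position: [517.1, -362.0, 10.2]
ee_rot: [-0.66, 0.751, -0.001, 0.0]
contact_force: [0.4, -0.3, -0.6]
gripper_width: 17.4
grasp_force: 58.5
```

>>> drive_tool:
  targets:
    - [1,0,0,-20,0]
    - [1,0,0,-45,0]
    - [1,-45,6,-45,-4]
    - [1,-90,12,-45,-7.4]
    - [1,-135,18,-45,-7.4]
    - [1,-180,24,-45,-7.4]
    - [1,-225,30,-45,-7.4]
    - [1,-255,34,-45,-7.4]
    - [1,-270,35.5,-45,-7.4]
    - [1,-270,35.5,-35,-7.4]
    - [1,-270,35.5,-35,-7.4]
    - [1,-270,35.5,-35,-7.4]

```text
clock: 5.2
position: [515.6, -90.4, 43.5]
ee_rot: [-0.706, 0.708, 0.0, -0.001]
contact_force: [0.5, -0.5, -1.2]
gripper_width: 17.2
grasp_force: 58.6
```

Run:
```python
from h import *
import pickle
s=arm.read_state(); a=arm.get_image("wrist"); cv2.imwrite("pics/w3.png",a); pickle.dump(s,open("w3.pkl","wb"))
print(s["position"],s["ee_rot"],s["gripper_width"],s["contact_force"])
cv2.imwrite("pics/w3v.png",cv2.resize(a[130:410,120:430],None,fx=2.5,fy=2.1,interpolation=cv2.INTER_CUBIC))
```

```text
[515.62714399 -90.43084004  43.49792121] [-7.06454963e-01  7.07757577e-01  4.42866849e-04 -6.33423144e-04] 17.21198818288977 [ 0.52695939 -0.54327957 -1.21356019]
```

View pics/w3v.png

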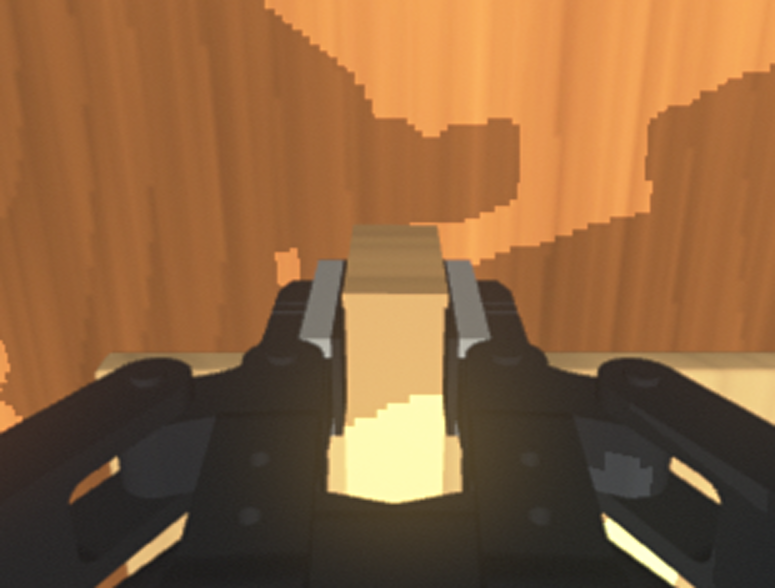

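>>> drive_tool:
  targets:
    - [1,0,-1,10,0]
    - [1,0,-1,17,0]
    - [1,0,-1,20,0]
    - [1,0,-1,20,0]

```text
clock: 5.65
position: [516.5, -89.6, 23.2]
ee_rot: [-0.707, 0.707, 0.001, -0.001]
contact_force: [0.3, -0.5, -0.7]
gripper_width: 17.1
grasp_force: 58.6
```

>>> drive_tool:
  targets:
    - [1,-8,0,0,0]
    - [1,-16,0,0,0]
    - [1,-22,0,0,0]
    - [1,-28,0,0,0]
    - [1,-32,0,0,0]
    - [1,-32,0,0,0]

```text
clock: 6.25
position: [517.0, -56.6, 24.2]
ee_rot: [0.707, -0.707, -0.0, 0.0]
contact_force: [0.4, -0.1, -0.4]
gripper_width: 16.8
grasp_force: 58.5
```

>>> drive_tool:
  targets:
    - [1,-8,0,0,0]
    - [1,-16,0,0,0]
    - [1,-24,0,0,0]
    - [1,-32,0,0,0]
    - [1,-40,0,0,0]
    - [1,-48,0,0,0]
    - [1,-48,0,0,0]

```text
clock: 6.95
position: [517.2, -8.2, 24.1]
ee_rot: [0.707, -0.707, -0.0, -0.0]
contact_force: [-0.8, 0.5, -1.2]
gripper_width: 17.0
grasp_force: 58.6
```

>>> drive_tool:
  targets:
    - [1,-8,0,0,0]
    - [1,-16,0,0,0]
    - [1,-24,0,0,0]
    - [1,-32,0,0,0]
    - [1,-40,0,0,0]
    - [1,-48,0,0,0]
    - [1,-48,0,0,0]

```text
clock: 7.65
position: [517.3, 39.8, 24.1]
ee_rot: [0.707, -0.707, 0.0, -0.0]
contact_force: [-1.7, 0.6, -1.3]
gripper_width: 16.9
grasp_force: 58.7
```

Run:
```python
from h import *
s=arm.read_state(); print(s["position"],s["contact_force"],s["wrist_torque"])
cv2.imwrite("pics/s4.png",cv2.resize(arm.get_image("scene")[150:260,190:340],None,fx=5,fy=5,interpolation=cv2.INTER_CUBIC))
```

```text
[517.25379771  39.82564552  24.12949556] [-1.73272133  0.56945051 -1.28079981] [0.07883734 0.26829572 0.0045193 ]
```

View pics/s4.png

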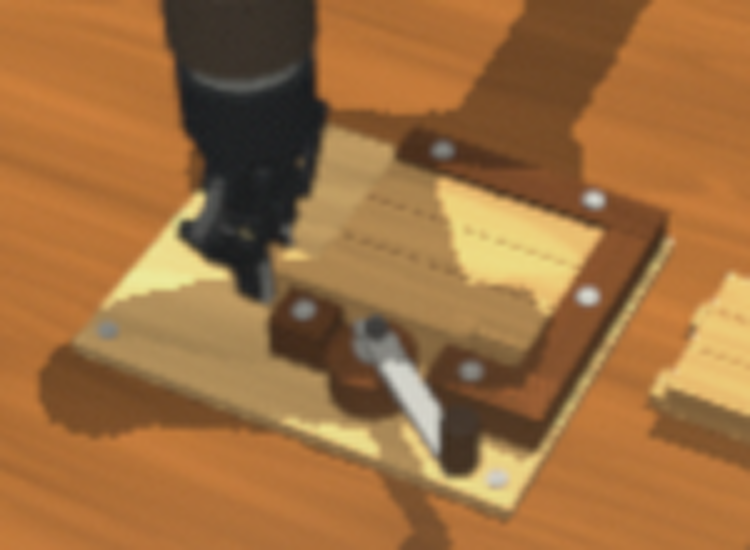

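>>> drive_tool:
  targets:
    - [0,0,0,0,0]
    - [0,0,0,0,0]
    - [0,0,0,0,0]
    - [0,20,0,0,0]
    - [0,42,0,0,0]
    - [0,42,0,0,0]
    - [1,42,0,0,0]
    - [1,42,0,0,0]
    - [1,42,0,0,0]
    - [1,42,0,0,0]
    - [1,42,0,0,0]

```text
clock: 8.8
position: [517.1, -2.9, 24.1]
ee_rot: [0.707, -0.707, 0.0, 0.0]
contact_force: [1.2, 0.2, 0.2]
gripper_width: 0.1
grasp_force: 0.0
```

>>> drive_tool:
  targets:
    - [1,-8,0,0,0]
    - [1,-16,0,0,0]
    - [1,-22,0,0,0]
    - [1,-27,0,0,0]
    - [1,-32,0,0,0]
    - [1,-36,0,0,0]
    - [1,-36,0,0,0]

```text
clock: 9.5
position: [517.2, 33.3, 24.1]
ee_rot: [0.707, -0.707, 0.0, -0.0]
contact_force: [0.3, 0.2, -0.2]
gripper_width: -0.1
grasp_force: 0.0
```

>>> drive_tool:
  targets:
    - [1,-2,0,0,0]
    - [1,-4,0,0,0]
    - [1,-6,0,0,0]
    - [1,-8,0,0,0]
    - [1,-8,0,0,0]

```text
clock: 10.0
position: [517.2, 40.9, 24.1]
ee_rot: [-0.707, 0.707, -0.0, 0.0]
contact_force: [-0.3, 1.0, 0.1]
gripper_width: 0.1
grasp_force: 0.0
```

>>> drive_tool:
  targets:
    - [1,-1,0,0,0]
    - [1,-2,0,0,0]
    - [1,-2,0,0,0]

```text
clock: 10.3
position: [517.2, 42.8, 24.1]
ee_rot: [-0.707, 0.707, -0.0, 0.0]
contact_force: [-0.6, 1.2, 0.2]
gripper_width: 0.2
grasp_force: 0.0
```

>>> drive_tool:
  targets:
    - [1,-1,0,0,0]
    - [1,-1,0,0,0]

```text
clock: 10.5
position: [516.9, 43.4, 24.1]
ee_rot: [-0.707, 0.707, 0.0, -0.0]
contact_force: [-0.2, -1.5, 0.5]
gripper_width: 0.1
grasp_force: 1.1
```

>>> drive_tool:
  targets:
    - [1,-1,0,0,0]
    - [1,-1,0,0,0]
    - [1,-1,0,0,0]

```text
clock: 10.8
position: [516.4, 43.4, 24.1]
ee_rot: [-0.707, 0.707, 0.0, -0.001]
contact_force: [-0.9, -7.4, 1.9]
gripper_width: 0.6
grasp_force: 3.1
```

The strip is home: at y=43.4 the reaction rose to 7.4 N with no further motion. I'll back off, rise and find the knob.

>>> drive_tool:
  targets:
    - [1,12,0,0,0]
    - [1,12,0,-40,0]
    - [1,12,0,-80,0]
    - [1,-10,-15,-120,0]
    - [1,-45,-30,-160,0]
    - [1,-77,-44,-200,0]
    - [1,-77,-44,-200,0]
    - [1,-77,-44,-200,0]

```text
clock: 11.6
position: [561.9, 122.7, 225.1]
ee_rot: [0.707, -0.707, 0.0, -0.002]
contact_force: [-0.4, 0.2, -0.8]
gripper_width: 0.0
grasp_force: 0.0
```

Run:
```python
from h import *
import pickle
s=arm.read_state(); a=arm.get_image("wrist"); cv2.imwrite("pics/w5.png",a); pickle.dump(s,open("w5.pkl","wb"))
print(s["position"],s["ee_rot"])
cv2.imwrite("pics/w5v.png",cv2.resize(a,(784,588),interpolation=cv2.INTER_CUBIC))
```

```text
[561.8573841  122.70164481 225.14686724] [ 7.07388883e-01 -7.06822558e-01  1.71110112e-04 -1.67644740e-03]
```

View pics/w5v.png

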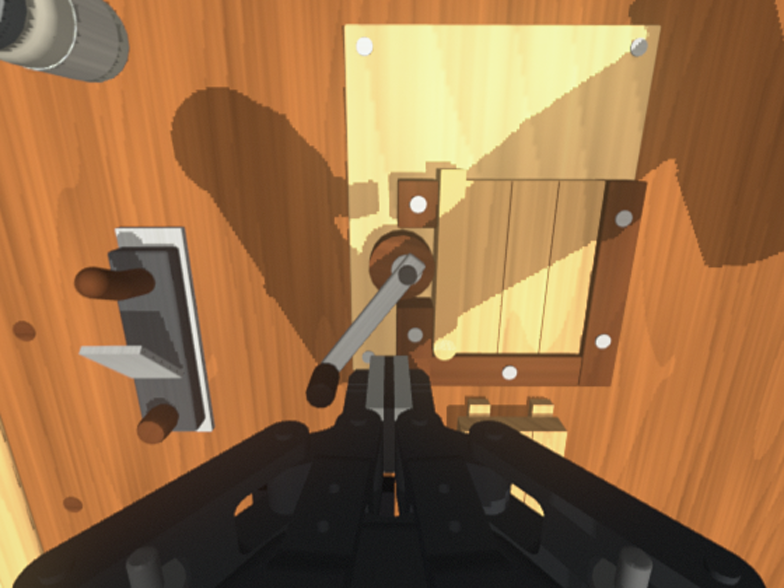

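The strip's nose at (445,350) touches the stop and its tail stands slightly out of the mouth. The knob's top is at (320,394) and the pivot is at (408,272).

Run:
```python
from h import *
import pickle
C=cam("wrist",pickle.load(open("w5.pkl","rb")))
g=lambda p,z: ray(C,np.array([p])/1.4-0.15,z).round(1)[0,:2]
print("knobtop",g((319.5,394),92),"knobmid",g((323,383),74)); print("pivot",g((408,274),65),g((408,268),56))
print("rail",g((436,182),42),g((435,300),42),"stop",g((434,355),42))
k=g((319.5,394),92)
for p in [np.array([548.7,130])]:
    d=k-p; print(np.linalg.norm(d),np.degrees(np.arctan2(d[1],d[0])))
```

```text
knobtop [613.  211.4] knobmid [613.1 212.6]
pivot [548.5 127.7] [548.1 125.5]
rail [527.9  63.9] [525.5 155.6] stop [524.7 204.1]
103.73258890049932 51.693864905156396
```

>>> drive_tool:
  targets:
    - [0.1,-30,-17,20,8]
    - [0.1,-60,-34,40,16]
    - [0.1,-89,-52,60,24]
    - [0.1,-89,-52,80,32]
    - [0.1,-89,-52,100,38]
    - [0.1,-89,-52,115,38]
    - [0.1,-89,-52,115,38]
    - [0.1,-89,-52,115,38]

```text
clock: 12.45
position: [612.5, 209.3, 107.9]
ee_rot: [-0.438, 0.899, -0.0, -0.001]
contact_force: [0.4, -0.2, 0.7]
gripper_width: 38.5
grasp_force: 0.0
```

Run:
```python
from h import *
s=arm.read_state(); print(s["position"],s["gripper_width"],s["contact_force"],s["joints"])
a=arm.get_image("wrist")
cv2.imwrite("pics/w6.png",cv2.resize(a[120:400,100:460],None,fx=2.1,fy=2.1,interpolation=cv2.INTER_CUBIC))
```

```text
[612.49147289 209.3181287  107.89580671] 38.52915194799367 [ 0.42884304 -0.16288018  0.73167204] [ 5.78792368e-01  5.26157521e-01 -8.92672882e-02  6.50442960e-05
 -9.58352523e-01 -1.24301864e+00]
```

View pics/w6.png

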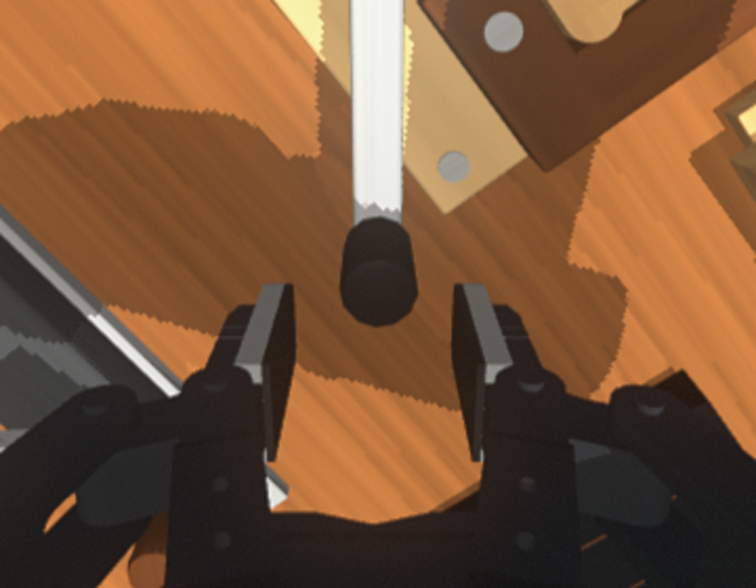

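The knob sits centred between the fingers with the lever pointing radially. The plane's corner is at lower left, so I'll check that clearance and compute the arc.

Run:
```python
from h import *
import pickle
s=pickle.load(open("w5.pkl","rb")); C=cam("wrist",s)
g=lambda p,z: ray(C,np.array([p])/1.4-0.15,z).round(0)[0,:2]
print("plane sole",g((213,430),3),g((182,228),3),"knobs",g((155,420),50),g((150,285),50))
s=arm.read_state(); p0=s["position"]; Rt=R.from_quat(s["ee_rot"]).as_matrix(); pv=np.array([548.5,129.5]); r=105
x=Rt[:2,0]; print("yaw",np.degrees(np.arctan2(x[1],x[0])))
for th in [51.7,42,32,22,12,2,-3.8,-8,-12]:
    q=pv+r*np.array([np.cos(np.radians(th)),np.sin(np.radians(th))]); d=Rt.T@np.r_[q-p0[:2],0]
    print(th,q.round(0),d.round(1)[:2],round(51.7-th,1))
```

```text
plane sole [737. 306.] [738. 105.] knobs [763. 263.] [747. 141.]
yaw -128.04173963899515
51.7 [614. 212.] [-1.9  0.9] 0.0
42 [627. 200.] [ -0.3 -16.8] 9.7
32 [638. 185.] [  4.4 -34.4] 19.7
22 [646. 169.] [ 12.1 -51. ] 29.7
12 [651. 151.] [ 22.6 -66. ] 39.7
2 [653. 133.] [ 35.5 -79. ] 49.7
-3.8 [653. 123.] [ 44.  -85.4] 55.5
-8 [652. 115.] [ 50.5 -89.5] 59.7
-12 [651. 108.] [ 57.  -92.9] 63.7
```

>>> drive_tool:
  targets:
    - [0.1,-2,1,20,0]
    - [0.1,-2,1,36,0]
    - [0.1,-2,1,45,0]
    - [0.1,-2,1,45,0]

```text
clock: 12.9
position: [613.1, 212.3, 63.4]
ee_rot: [-0.438, 0.899, -0.0, -0.001]
contact_force: [0.2, 0.0, 0.2]
gripper_width: 38.7
grasp_force: 0.0
```

>>> drive_tool:
  targets:
    - [0.1,0.4,-9,0,5]
    - [0.1,1.6,-18,0,10]
    - [0.1,3.6,-27,0,15]
    - [0.1,6.3,-36,0,20]
    - [0.1,9.8,-44.5,0,25]
    - [0.1,14,-52.5,0,30]
    - [0.1,19,-60,0,35]
    - [0.1,24.5,-67.5,0,40]
    - [0.1,24.5,-67.5,0,40]

```text
clock: 13.8
position: [652.5, 151.7, 65.3]
ee_rot: [-0.104, 0.995, 0.0, 0.001]
contact_force: [-0.6, -0.2, -0.3]
gripper_width: 38.7
grasp_force: 0.0
```

>>> drive_tool:
  targets:
    - [0.1,0.1,-3.7,0,2]
    - [0.1,0.3,-7.3,0,4]
    - [0.1,0.6,-11,0,6]
    - [0.1,1.0,-14.6,0,8]
    - [0.1,1.6,-18.2,0,10]

```text
clock: 14.3
position: [654.8, 134.3, 64.9]
ee_rot: [-0.016, 1.0, 0.001, 0.001]
contact_force: [0.0, 5.3, 3.1]
gripper_width: 38.8
grasp_force: 2.5
```

>>> drive_tool:
  targets:
    - [0.1,0.1,-3.7,0,2]
    - [0.1,0.3,-7.3,0,4]
    - [0.1,0.3,-7.3,0,4]

```text
clock: 14.6
position: [654.8, 127.6, 64.8]
ee_rot: [0.018, 1.0, 0.001, 0.001]
contact_force: [0.1, 5.9, 3.7]
gripper_width: 38.4
grasp_force: 3.1
```

>>> drive_tool:
  targets:
    - [0.1,0.1,-3.7,0,2]
    - [0.1,0.1,-3.7,0,2]

```text
clock: 14.8
position: [654.7, 124.7, 64.8]
ee_rot: [0.036, 0.999, 0.002, 0.002]
contact_force: [0.0, 8.7, 2.6]
gripper_width: 38.7
grasp_force: 4.2
```

>>> drive_tool:
  targets:
    - [0.1,0.1,-3.7,0,2]
    - [0.1,0.1,-3.7,0,2]

```text
clock: 15.0
position: [654.5, 121.8, 64.8]
ee_rot: [0.053, 0.999, 0.002, 0.002]
contact_force: [-1.2, 10.2, 2.3]
gripper_width: 38.3
grasp_force: 5.2
```

>>> drive_tool:
  targets:
    - [0.1,0.1,-3.7,0,2]
    - [0.1,0.1,-3.7,0,2]

```text
clock: 15.2
position: [654.1, 118.9, 64.7]
ee_rot: [0.07, 0.998, 0.003, 0.002]
contact_force: [-0.9, 12.6, 2.9]
gripper_width: 38.6
grasp_force: 6.2
```

>>> drive_tool:
  targets:
    - [0.1,0.1,-3.7,0,2]
    - [0.1,0.1,-3.7,0,2]
    - [0.1,0.1,-3.7,0,2]

```text
clock: 15.5
position: [653.8, 115.4, 64.7]
ee_rot: [0.087, 0.996, 0.003, 0.002]
contact_force: [0.5, 12.1, 1.6]
gripper_width: 38.4
grasp_force: 6.2
```

>>> drive_tool:
  targets:
    - [0.1,0.1,-3.7,0,2]
    - [0.1,0.1,-3.7,0,2]
    - [0.1,0.1,-3.7,0,2]

```text
clock: 15.8
position: [653.3, 112.6, 64.7]
ee_rot: [0.105, 0.995, 0.003, 0.003]
contact_force: [-0.3, 14.8, 1.6]
gripper_width: 38.5
grasp_force: 7.3
```

>>> drive_tool:
  targets:
    - [0.1,0,4,0,0]
    - [0.1,0,8,0,0]
    - [0.1,0,8,-15,0]
    - [0.1,0,8,-45,0]
    - [0.1,0,8,-80,0]
    - [0.1,40,8,-115,0]
    - [0.1,80,8,-150,0]
    - [0.1,90,8,-190,0]
    - [0.1,90,8,-190,0]
    - [0.1,90,8,-190,0]

```text
clock: 16.8
position: [564.9, 134.1, 256.5]
ee_rot: [0.105, 0.994, 0.001, 0.001]
contact_force: [-0.0, 0.1, -0.7]
gripper_width: 38.4
grasp_force: 0.0
```

Run:
```python
from h import *
import pickle
s=arm.read_state(); a=arm.get_image("wrist"); cv2.imwrite("pics/w7.png",a); pickle.dump(s,open("w7.pkl","wb"))
print(s["position"],s["contact_force"])
cv2.imwrite("pics/w7v.png",cv2.resize(a,(784,588),interpolation=cv2.INTER_CUBIC))
```

```text
[564.93091907 134.06288189 256.52866643] [-0.02173217  0.06432579 -0.65156464]
```

View pics/w7v.png

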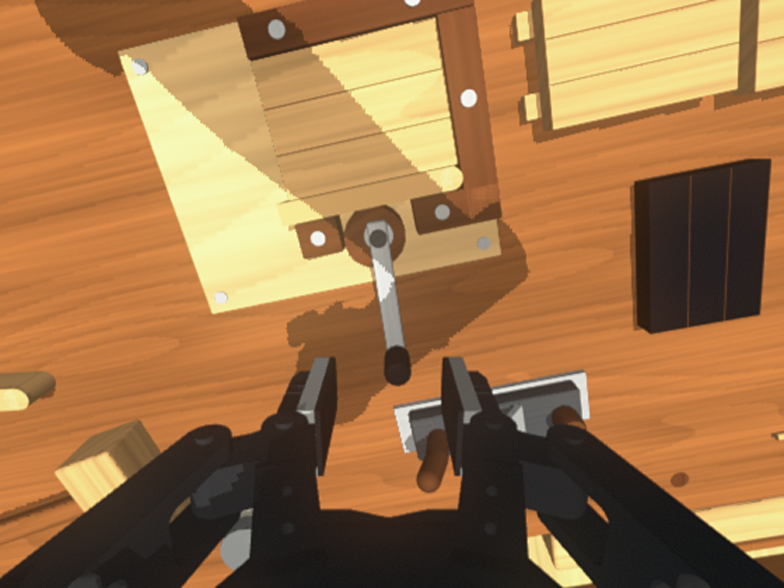

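The strip's nose at (460,178) is still on the stop, the cam presses on the strip, and the knob has stayed at (397,373). I'll check the lever angle and hand in.

Run:
```python
from h import *
import pickle
C=cam("wrist",pickle.load(open("w7.pkl","rb")))
k=ray(C,np.array([(397,373)])/1.4-.15,92)[0,:2]; p=ray(C,np.array([(378,238)])/1.4-.15,65)[0,:2]; d=k-p
th=np.degrees(np.arctan2(d[1],d[0])); print(k,p,th,np.radians(65-th))
if 1.1<np.radians(65-th)<1.4: print(arm.job_done())
```

```text
[652.80174092 123.19745617] [548.03077688 130.2501542 ] -3.8510777276437564 1.201677999893919
the job is handed in; nothing more can be done
None
```

Job handed in, result not reported: the thin strip slid in snugly and is home against the stop, and the cam lever is at about 1.20 rad, pushed there with about 15 N and released; 16.8 s used.

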